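# Pack out the short stop and hold the tread panel home

## Task

The tread-plate panel has to be held square against the fixture's two yellow stops for tacking, but one stop is short: take the blue packer from the rack and slide it, upright and down onto the bed, into the gap between panel and stop where the gap is wide enough for it, about centred on that stop (never force it into the narrow gap), and let go of it. Then push the panel's near edge with the fingers, about the middle, until the panel sits flush against both the packer and the long stop, still roughly centred on the fixture, and finish while firmly holding it pressed there: do not back off at the end. Leave the red packer and everything else on the bench where it is.

Things in the scene. Friction and masses are not known exactly. Their poses are not given: they have to be found in the camera images.
- packer: Blue steel packer, an upright flat block 12 mm thick (its x) by 36 mm wide (its y) by 72 mm tall (its z), about 0.2 kg. Origin: centre of its underside. It starts upright in one of the rack's two pockets, its lowest 20 mm inside; its upper 46 mm stand free to be gripped across the 12 mm thickness.
- panel: Folded aluminium tread-plate panel, handled as a solid block: 110 mm deep (x, towards the stops) by 180 mm wide (y) by 20 mm high (z), 0.3 to 0.6 kg, lying loose on the fixture bed and free to slide. Origin: centre of its underside. Its far edge (+x) faces the stops; it starts about parallel to them, 3 to 9 mm clear of the long stop and 15 to 21 mm clear of the short stop.
- panel_near_edge (a point): Middle of the panel's near edge face (the -x side, nearest the robot), 10 mm above the panel's underside: the place to push. The bed extends about 27 mm in front of it.
- panel_far_edge (a point): Middle of the panel's far edge face (+x side), 10 mm above the panel's underside.
- fixture: Grey fit-up fixture, fixed to the table: bed 200 mm (x) by 260 mm (y), 10 mm thick, its top slick (low-friction film, friction about 0.12), with a 40 mm high fence along its far (+x) edge. Origin: centre of its underside. Its x axis points from the panel to the stops (the pushing direction).
- stop_short: The short yellow stop, fixed on the bed in front of the fence, left or right: 50 mm wide (y), 25 mm high. Its axes are those of the fixture. Origin on the bed's top surface, 75 mm from the fixture's origin along x and 60 mm to one side along y; its front face (facing the panel) lies 18 mm from its origin towards -x. It is 12 mm shorter than the other: exactly the blue packer's thickness.
- stop_long: The long yellow stop at the other side of the fixture, the same except that its front face lies 30 mm from its origin towards -x.
- rack: Plywood packer rack, fixed: 60 mm (x) by 150 mm (y) by 26 mm high, with two pockets at y = +35 and -35 mm, each 18 mm (x) by 42 mm (y), floor 6 mm above the table. Origin: centre of its underside. It stands left or right of the fixture.
- red_packer: Bystander: red steel packer like the blue one but 15 mm thick, upright in the rack's other pocket. Origin: centre of its underside.
- hammer: Bystander: hammer lying beyond the fixture.
- wire_brush: Bystander: brush lying beyond the fixture.
- wrench: Bystander: steel wrench lying at the left.
- spray_can: Bystander: green can with a pale top, 64 mm across, 170 mm tall, standing.
- jar: Bystander: white jar with black lid, 70 mm across, 80 mm tall, standing.
- offcut: Bystander: steel angle offcut 120 mm long, 50 mm high.
There are look-alikes about, which are no part of the job. There is more than one size of the panel; the one meant has the size given above.

How it is judged:
By the outcome, as a careful person would: the job done as asked, in the order asked, and still so for the second after the job is handed in, while the arm keeps its last pose, push and grip.
It also fails if it takes over 64 s, if anything falls off the work surface, if the arm or the gripper's body presses on something with over 40 N, if the wrist force passes 120 N, or if a joint passes its speed limit or range.

## Robot

A 6-joint arm with a two-finger parallel gripper is mounted at the origin on the work surface. World frame = base frame: x ahead of the robot, y to its left, z up, the work surface at z = 0. Lengths are in m, angles in degrees, forces in N, time in s.
With the tool pointing down it reaches from about 0.25 to 0.775 m from the base axis. Payload 4 kg.
Tool frame: the origin (TCP) lies at the very end of the fingers, on their centre line; the grasp point (between the pads) lies 19 mm behind it; x points along the fingers, y is the direction in which the jaws open and shut, and the axes are right-handed (so a half turn about x gives the same grasp; the last joint's range is limited). The gripper opens to 94 mm and grips with 3 to 60 N. Pads are 16 mm wide; open, the fingers measure 119 mm over their backs; the gripper's body (75 mm by 177 mm) begins 78 mm behind the grasp point.
Start: joints at [-5.907, 4.996, 78.535, -0, 96.463, -5.907], TCP at [0.55, -0, 0.17] pointing down, gripper open.
Joint ranges: [-177.83, 177.83], [-43.37, 116.18], [15.69, 146.23], [-61.86, 241.86], [9.47, 152.12], [-147.06, 147.06]. Speed limits (degrees/s): [159.86, 159.86, 180, 180, 180, 180].

## Interface

Orientations are given as [roll, pitch, yaw] about the fixed x, y, z axes, in that order (R = Rz(yaw) Ry(pitch) Rx(roll)).
In Python, from rig import get_obs, imaging, job gives the robot as it stands.
- The arm moves only by the tool move_arm, never from a script. Its argument "deltas" is a list that holds one entry, the list of rows, each a list of 5 numbers: the shift along the tool's x, y, z in mm, then the turn about the tool's x in rad, then the finger opening in mm, from 0 to 94. A call has 1 to 12 rows; each row is the pose to reach, as a shift and turn from the pose commanded when the call began, along the tool's axes at that moment; what a row does not reach only later rows make up. A row lasts 1/10 s, in which the tool goes at most 50 mm and 8.59 degrees, less where a joint would pass 70% of its speed; a pose out of reach is approached as far as the arm can. A call with a gripper value outside its range is refused whole. The fingers move at their own pace and stop on an object; "squeeze" is the grip in N (left out, the last holds). Time passes only in rows, so rows that repeat a pose let the fingers close. It gives the time, the measured TCP pose, the force and the opening at its end, in the units of the state.
- get_obs(): the state, without advancing time (a new reading comes with each control period).
- imaging.snapshot(name): name is "scene" or "side" or "wrist"; returns a dict with "color" (420x560x3 uint8, blue, green, red), "depth" (420x560 float32, m along the optical axis (not along the pixel's ray), 0 where there is no reading), "K" (3x3 intrinsics, pixels), "extrinsics" (4x4, takes a point from world to camera coordinates); the wrist camera has in their place "tool_from_camera" (4x4, takes a point from camera to tool coordinates, whose origin is the TCP and whose axes are the tool frame's). Camera axes: x right, y down, z forward; pixel columns grow to the right and rows downward; lengths in m; the calibration is good to about 2 mm. A picture is of the moment at which its call begins: read the wrist's pose just before it.
- job.close_job(): hands the job in, once; it reports no verdict.
The state is a dict: "t": time; "joints": joint angles; "qd": joint speeds; "effort": joint torques, N m; "tcp_pos": TCP position; "orientation": TCP orientation; "force": force on the tool from outside, world axes, zero at the start; "torque": the same for the moment, N m; "finger_gap": finger opening in m.
Only numpy, scipy, OpenCV 4.12 (cv2) and the standard library are available. Lean on these libraries where they do the work, as an engineer would, in place of code of your own. Each camera call takes 0.05 s, during which the arm holds its last target.

## Working session

There is one attempt and no reset: what is moved stays moved. The work goes in short steps, Python scripts to look and compute and a tool call to move; the robot and the scene stay as the last step left them, time stands still between calls to the robot, and variables do not carry over. Pictures are saved under pics/ and viewed, and the job is handed in when it is done.

Besides the shell and the picture viewer there is one more tool, called in YAML: its name, and indented under it one key for each argument. move_arm: Moves the arm, as the interface text tells. Its arguments: {"type":"object","properties":{"deltas":{"type":"array"},"squeeze":{"type":"number"}},"required":["deltas"]}

```bash
ls; mkdir -p pics; cat > h.py <<'E'
import numpy as np, cv2, pickle
from rig import get_obs, imaging, job
def snap(n,tag):
    o=get_obs(); s=imaging.snapshot(n); s['obs']=o
    pickle.dump(s,open(f'pics/{tag}.pkl','wb')); cv2.imwrite(f'pics/{tag}.png',s['color']); return s
E
python3 - <<'E'
from h import *
for n in ['scene','side','wrist']:
    s=snap(n,n+'0'); print(n,s['K'].tolist(),s.get('extrinsics',s.get('tool_from_camera')).round(3).tolist())
print(get_obs())
E
```

```text
pics
scene [[380.1355574702568, 0.0, 275.4554060532884], [0.0, 380.1355574702568, 208.4635403660147], [0.0, 0.0, 1.0]] [[-0.316, 0.949, 0.008, 0.146], [0.817, 0.276, -0.506, -0.416], [-0.483, -0.153, -0.862, 1.297], [0.0, 0.0, 0.0, 1.0]]
side [[400.25740294570164, 0.0, 276.3838559107099], [0.0, 400.25740294570164, 211.45828068841854], [0.0, 0.0, 1.0]] [[0.86, -0.51, 0.013, -0.445], [-0.323, -0.563, -0.761, 0.215], [0.395, 0.65, -0.649, 1.148], [0.0, 0.0, 0.0, 1.0]]
wrist [[328.18825304510705, 0.0, 275.4755042879406], [0.0, 328.18825304510705, 202.25439653086943], [0.0, 0.0, 1.0]] [[-0.002, -0.23, 0.973, -0.215], [1.0, -0.001, 0.001, -0.0], [0.001, 0.973, 0.23, -0.065], [0.0, 0.0, 0.0, 1.0]]
{'t': 0.15, 'joints': array([-5.90700018e+00,  5.03068933e+00,  7.86040413e+01, -2.29290055e-03,
        9.64640031e+01, -5.90896778e+00]), 'qd': array([ 0.08614446, -0.02130306, -0.33168255,  0.10512323,  0.02314382,
       -0.04445611]), 'effort': array([ 1.24418581e-03, -3.40636396e+01, -3.02795255e+01,  7.18983379e-02,
        3.04441026e-02, -1.11468453e-04]), 'tcp_pos': array([5.49511522e-01, 3.23568883e-05, 1.69167842e-01]), 'orientation': array([-94.58682089,  89.90123994, 175.41489053]), 'force': array([ 0.79564313, -0.01040236,  0.82134236]), 'torque': array([ 0.00934669, -0.03128872, -0.04980316]), 'finger_gap': 0.09396653319552908}
```

View pics/scene0.png

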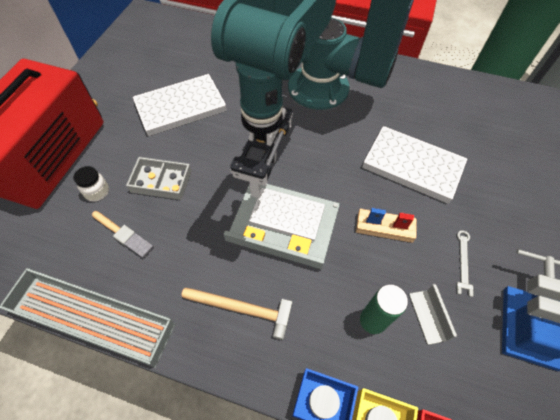

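View pics/side0.png

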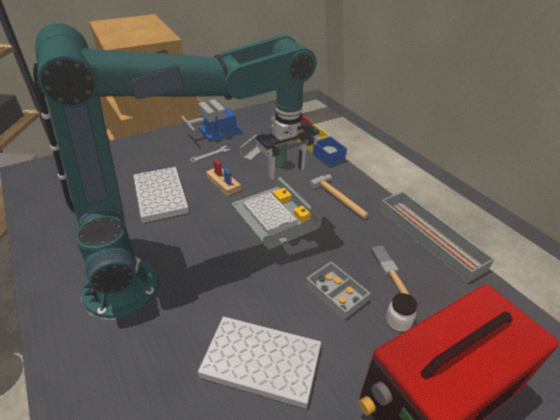

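View pics/wrist0.png

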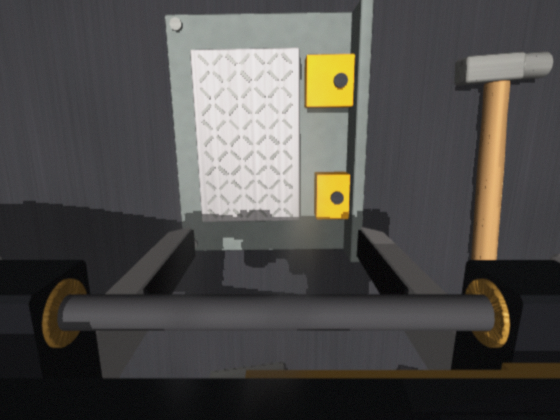

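The scene view shows these candidates:
- **Panels (white):** the one on the fixture at (288,214), a loose one at (180,103) and a larger loose one at (415,162). I want the one on the fixture.
- **Packers:** blue at (376,216) and red at (404,221), both in the rack. The blue bin at (325,395) isn't a packer.

The wrist view shows the long stop at (330,80), the +y side, and the short stop at (333,196), the -y side. Next I'll measure these and crop the rack close up.

```bash
cat >> h.py <<'E'
from scipy.spatial.transform import Rotation as Ro
def T(s):
    "camera->world"
    if 'extrinsics' in s: return np.linalg.inv(s['extrinsics'])
    o=s['obs']; M=np.eye(4); M[:3,:3]=Ro.from_euler('xyz',o['orientation'],degrees=True).as_matrix(); M[:3,3]=o['tcp_pos']
    return M@s['tool_from_camera']
def cloud(s):
    h,w=s['depth'].shape; u,v=np.meshgrid(np.arange(w),np.arange(h)); K=s['K']; d=s['depth']
    P=np.stack([(u-K[0,2])/K[0,0]*d,(v-K[1,2])/K[1,1]*d,d,np.ones_like(d)],-1)
    return (P@T(s).T)[...,:3]
def ray(s,uv,z):
    K=s['K'];M=T(s); uv=np.atleast_2d(uv).astype(float)
    D=np.c_[(uv[:,0]-K[0,2])/K[0,0],(uv[:,1]-K[1,2])/K[1,1],np.ones(len(uv))]@M[:3,:3].T
    return M[:3,3]+D*((z-M[2,3])/D[:,2])[:,None]
def load(t): return pickle.load(open(f'pics/{t}.pkl','rb'))
def rect(P):
    c,sz,a=cv2.minAreaRect((P[:,:2]*1000).astype(np.float32)); return np.round(c,1),np.round(sz,1),round(a,2)
E
python3 - <<'E'
from h import *
for t in ['wrist0','scene0','side0']:
    s=load(t); P=cloud(s); hsv=cv2.cvtColor(s['color'],cv2.COLOR_BGR2HSV); z=P[...,2]
    box=(abs(P[...,0]-.52)<.2)&(P[...,1]>-.3)&(P[...,1]<.4)&(s['depth']>0)
    H,S,V=[hsv[...,i] for i in range(3)]
    ms={'yellow':(H>18)&(H<35)&(S>150)&(V>80),'blue':(H>100)&(H<130)&(S>130),'red':((H<6)|(H>174))&(S>150),'white':(S<40)&(V>110),'wood':(H>8)&(H<25)&(S>50)&(S<170)&(P[...,1]>.15)}
    for k,m in ms.items():
        m=(m&box).astype(np.uint8); n,l,st,c=cv2.connectedComponentsWithStats(m)
        for i in range(1,n):
            if st[i,4]>60:
                q=P[l==i]; zz=np.percentile(q[:,2],90); top=q[abs(q[:,2]-zz)<.006]
                print(t,k,c[i].round(),st[i,4],'ztop',round(zz,4),'rect',rect(top))
s=load('scene0'); im=s['color'][180:260,200:440]; cv2.imwrite('pics/crop0.png',cv2.resize(im,None,fx=3.3,fy=3.3,interpolation=2))
E
```

```text
wrist0 yellow [329.  80.] 2381 ztop 0.0363 rect (array([604.1, 108.1]), array([48.3, 50. ]), 1.01)
wrist0 yellow [332. 195.] 1399 ztop 0.0362 rect (array([611.5, -11.2]), array([36.3, 49. ]), 0.79)
wrist0 yellow [504. 320.] 249 ztop 0.3235 rect (array([597.5,  24.1]), array([ 2.4, 11. ]), 1.79)
wrist0 white [362. 103.] 2343 ztop 0.0512 rect (array([634.2,  73.3]), array([ 11.5, 205.1]), 0.72)
wrist0 white [252. 112.] 31390 ztop 0.031 rect (array([519.4,  50.1]), array([110. , 178.7]), 0.86)
wrist0 white [232. 243.] 227 ztop 0.0112 rect (array([497.3, -73.9]), array([16.2, 23.2]), 89.27)
scene0 blue [376. 215.] 170 ztop 0.0783 rect (array([471.8, 274.4]), array([13.9, 32.6]), 9.2)
scene0 red [403. 220.] 205 ztop 0.0788 rect (array([463.9, 345.6]), array([17.6, 35.9]), 11.49)
scene0 white [259. 120.] 153 ztop 0.4263 rect (array([578.9,   2.1]), array([19.1, 62.3]), 5.04)
scene0 white [270. 137.] 78 ztop 0.3771 rect (array([564.5,  24. ]), array([ 7.9, 16.3]), 4.13)
scene0 white [274. 148.] 90 ztop 0.3203 rect (array([550.8,  25.1]), array([ 5.7, 87.7]), 89.44)
scene0 white [186. 175.] 
[... 1344 characters left out ...]
, 52.9]), 3.57)
side0 yellow [302. 213.] 155 ztop 0.0368 rect (array([611.6, -15.2]), array([38.6, 54.3]), 1.61)
side0 white [284. 129.] 280 ztop 0.3917 rect (array([522. , -14.9]), array([44.7, 80.1]), 34.56)
side0 white [271. 164.] 108 ztop 0.3217 rect (array([472.1, -27.7]), array([19.8,  7. ]), 87.59)
side0 white [294. 192.] 146 ztop 0.0522 rect (array([632.2,  75.9]), array([ 14.4, 203.8]), 0.62)
side0 white [266. 213.] 1942 ztop 0.0323 rect (array([517.5,  47.6]), array([112.4, 184.9]), 1.83)
side0 white [325. 276.] 251 ztop 0.0357 rect (array([ 513.7, -278.8]), array([103.7,  52.4]), 5.82)
side0 wood [223. 183.] 432 ztop 0.0281 rect (array([464.7, 305.6]), array([ 62.8, 153.2]), 6.82)
```

View pics/crop0.png

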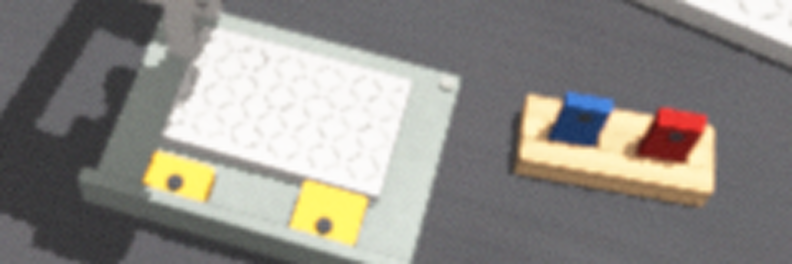

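The panel on the fixture measures 110 x 179 mm with its top at z 31 mm, so it's the right one. The blue packer is at about (472, 274) mm with its top at z 78, and the rack is yawed about 7°. The gaps measure about 18 mm at the short stop (y≈-11) and about 6.6 mm at the long stop. I'll move to a viewpoint near the rack for a closer look.

move_arm:
  deltas:
    - [[0,-20,-48,-0.12,94],[0,-38,-94,-0.12,94],[0,-58,-140,-0.12,94],[0,-78,-190,-0.12,94],[0,-78,-190,-0.12,94],[0,-78,-190,-0.12,50],[0,-78,-190,-0.12,50]]

```text
t: 0.85
tcp_pos: [0.4724, 0.1891, 0.1698]
orientation: [-9.2, 89.9, -92.4]
force: [-0.9, -0.5, 0.2]
finger_gap: 0.0816
```

```bash
cat >> h.py <<'E'
def frame():
    o=get_obs(); R=Ro.from_euler('xyz',o['orientation'],degrees=True).as_matrix(); p=o['tcp_pos']*1000
    a=np.degrees(np.arctan2(R[1,1],R[0,1])); return p,a,R,o
def delta(tgt,yaw=None):
    p,a,R,o=frame(); c,s=np.cos(np.radians(a)),np.sin(np.radians(a))
    A=np.array([[0,0,-1],[c,s,0],[s,-c,0]]); d=A@(np.array(tgt)-p)
    print('tcp',p.round(1),'yaw',a.round(2),'F',o['force'].round(1),'gap',round(o['finger_gap']*1000,1),'t',round(o['t'],2),'tilt',R[:,0].round(4))
    print('delta',d.round(1),'turn',None if yaw is None else round(-np.radians(yaw-a),4))
E
python3 - <<'E'
from h import *
s=snap('wrist','w1'); P=cloud(s); hsv=cv2.cvtColor(s['color'],cv2.COLOR_BGR2HSV);H,S,V=[hsv[...,i] for i in range(3)]
ms={'blue':(H>100)&(H<130)&(S>130),'red':((H<6)|(H>174))&(S>150),'wood':(H>8)&(H<25)&(S>50)&(S<190)}
for k,m in ms.items():
    m=(m&(s['depth']>.2)).astype(np.uint8); n,l,st,c=cv2.connectedComponentsWithStats(m)
    for i in range(1,n):
        if st[i,4]>60:
            q=P[l==i]; zz=np.percentile(q[:,2],90); top=q[abs(q[:,2]-zz)<.005]
            print(k,c[i].round(),st[i,4],'ztop',round(zz,4),'rect',rect(top))
delta((472,275,170),9)
E
```

```text
blue [283. 101.] 499 ztop 0.0792 rect (array([468.9, 274.1]), array([10.9, 33.5]), 6.87)
red [284.  26.] 870 ztop 0.079 rect (array([461.9, 340.5]), array([14.6, 30.2]), 7.06)
wood [282.  74.] 7077 ztop 0.0271 rect (array([465.4, 303.8]), array([ 60.1, 138.7]), 6.86)
wood [396. 249.] 68 ztop 0.0358 rect (array([617.1, 124. ]), array([22. , 18.9]), 0.49)
wood [382. 347.] 73 ztop 0.0376 rect (array([629.1,  -4.5]), array([ 1.2, 37.2]), 0.73)
tcp [472.5 188.7 169.8] yaw 6.78 F [ 0.6 -0.4  0.3] gap 77.3 t 0.9 tilt [-2.e-04 -8.e-04 -1.e+00]
delta [ -0.2   9.6 -85.8] turn -0.0388
```

View pics/w1.png

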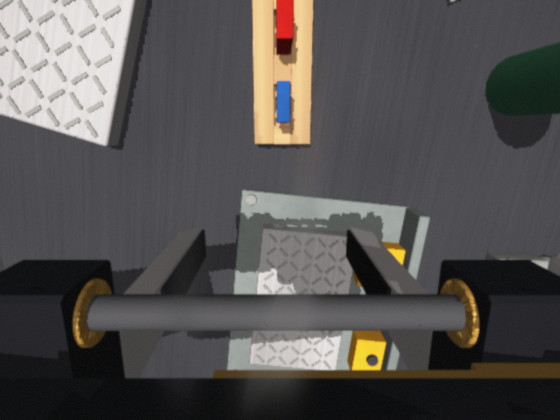

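The close view shows the blue packer alone at (283,101) with its top at z 79 mm, centred at (469, 274.5) and yawed 6.9°. Red is at (284,26), 66 mm further along. I'll go down over blue and grip it.

move_arm:
  deltas:
    - [[0,4,-45,0,50],[0,7,-86,0,50],[0,7,-86,0,50],[40,7,-86,0,50],[80,7,-86,0,50],[115,7,-86,0,50],[130,7,-86,0,50],[130,7,-86,0,50],[130,7,-86,0,50]]

```text
t: 1.8
tcp_pos: [0.4701, 0.2758, 0.0415]
orientation: [100.9, 89.9, 17.7]
force: [0.8, -0.3, -0.0]
finger_gap: 0.0499
```

```bash
python3 - <<'E'
from h import *
s=snap('wrist','w2'); snap('side','s2'); delta((469.5,275,40),6.87)
c=load('s2')['color'][130:230,160:320]; cv2.imwrite('pics/s2c.png',cv2.resize(c,None,fx=4,fy=4,interpolation=2))
E
```

```text
tcp [470.8 276.6  42.8] yaw 6.84 F [ 0.7 -0.4  0.2] gap 49.5 t 1.9 tilt [ 0.0045  0.0019 -1.    ]
delta [ 2.8 -1.4  1.4] turn -0.0006
```

View pics/w2.png

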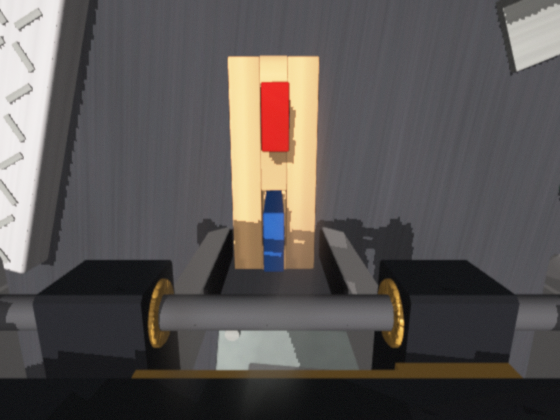

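View pics/s2c.png

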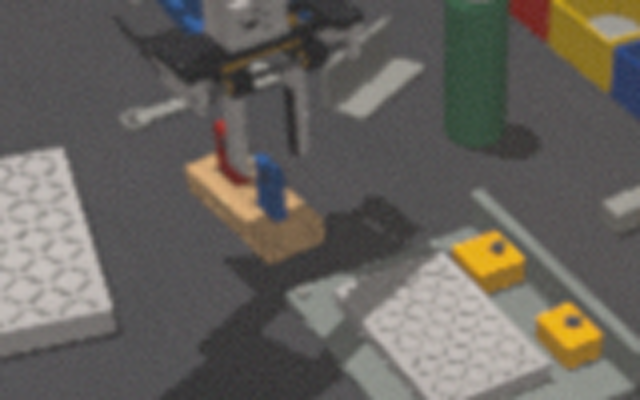

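The wrist view shows blue between the fingers at (274,230), with red clear at (275,115). I'll check the y offset before closing.

```bash
python3 - <<'E'
from h import *
s=load('w2'); P=cloud(s); hsv=cv2.cvtColor(s['color'],cv2.COLOR_BGR2HSV);H,S,V=[hsv[...,i] for i in range(3)]
for k,m in {'blue':(H>100)&(H<130)&(S>130)&(P[...,2]>.073),'red':((H<6)|(H>174))&(S>150)&(P[...,2]>.073)}.items():
    q=P[m&(s['depth']>.05)]; print(k,len(q),rect(q),q[:,2].min(),q[:,2].max())
delta((469.5,275,40),6.87)
E
```

```text
blue 1127 (array([468.4, 274.6]), array([11.5, 36.1]), 7.11) 0.07307797208115224 0.0797869131112918
red 1923 (array([461. , 343.9]), array([14.5, 35.4]), 7.07) 0.07603104607610797 0.08009969769046363
tcp [470.8 276.6  42.8] yaw 6.84 F [ 0.7 -0.4  0.2] gap 49.5 t 1.9 tilt [ 0.0045  0.0019 -1.    ]
delta [ 2.8 -1.4  1.4] turn -0.0006
```

move_arm:
  deltas:
    - [[0,-1,0,0,50],[0,-1,0,0,20],[0,-1,0,0,5],[0,-1,0,0,5],[0,-1,0,0,5],[0,-1,0,0,5],[0,-1,0,0,5],[0,-1,0,0,5]]
  squeeze: 35

```text
t: 2.7
tcp_pos: [0.4677, 0.2761, 0.04]
orientation: [40.5, 90.0, -42.6]
force: [0.6, -0.7, 0.5]
finger_gap: 0.0108
```

```bash
python3 - <<'E'
from h import *
delta((469.5,275,40),6.87)
E
```

```text
tcp [467.7 276.1  40. ] yaw 6.88 F [ 0.6 -0.7  0.5] gap 10.8 t 2.7 tilt [ 0. -0. -1.]
delta [0.  1.7 1.3] turn 0.0001
```

move_arm:
  deltas:
    - [[0,0,0,0,5],[-15,0,0,0,5],[-40,0,0,0,5],[-75,0,0,0,5],[-100,0,0,0,5],[-100,0,0,0,5],[-100,0,0,0,5]]

```text
t: 3.4
tcp_pos: [0.4677, 0.2761, 0.1403]
orientation: [103.8, 90.0, 20.7]
force: [-0.9, -0.7, -2.4]
finger_gap: 0.0106
```

```bash
python3 - <<'E'
from h import *
s=snap('wrist','w3'); snap('side','s3'); delta((588,-11,140),0.8)
c=load('s3')['color'][130:230,160:320]; cv2.imwrite('pics/s3c.png',cv2.resize(c,None,fx=4,fy=4,interpolation=2))
P=cloud(s); hsv=cv2.cvtColor(s['color'],cv2.COLOR_BGR2HSV);H,S,V=[hsv[...,i] for i in range(3)]
for k,m in {'blue':(H>100)&(H<130)&(S>130)&(s['depth']<.22)}.items():
    q=P[m&(s['depth']>.05)]; q=q[q[:,2]>q[:,2].max()-.006]; print(k,len(q),rect(q),q[:,2].min(),q[:,2].max())
E
```

```text
tcp [466.5 275.5 138. ] yaw 6.88 F [-1.1  0.7 -2.6] gap 11.3 t 3.5 tilt [-0.0034 -0.0016 -1.    ]
delta [ -2.   86.3 299. ] turn 0.1061
blue 6 (array([462.7, 268.8]), array([0. , 3.1]), 6.14) 0.19758148897545708 0.19841746814941438
```

View pics/s3c.png

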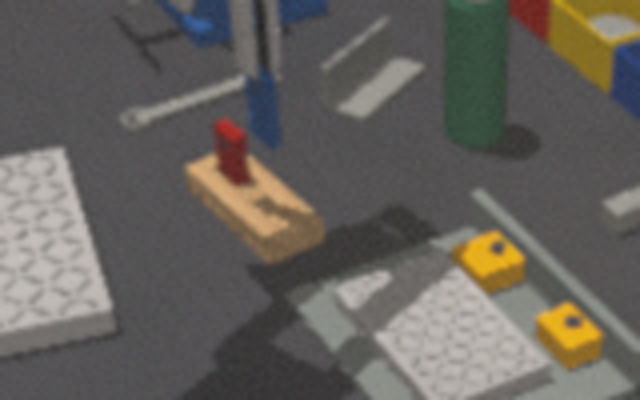

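View pics/w3.png

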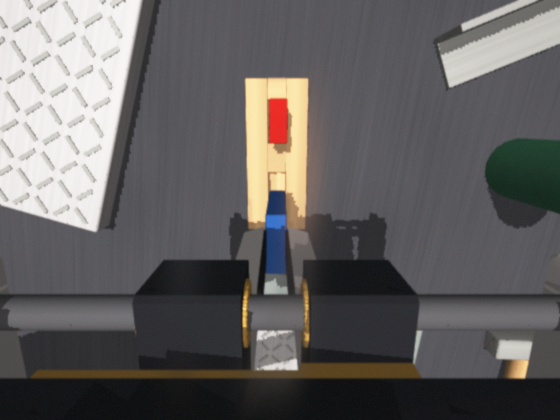

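The packer is out and held upright, and red is still in its pocket. I'll carry it to hover over the wide gap.

move_arm:
  deltas:
    - [[0,5,18,0.01,5],[0,15,54,0.025,5],[0,27,96,0.04,5],[0,39,140,0.055,5],[0,51,184,0.07,5],[0,63,228,0.085,5],[0,73,264,0.1,5],[0,80,288,0.106,5],[10,83,298,0.106,5],[25,83,298,0.106,5],[35,83,298,0.106,5],[35,83,298,0.106,5]]

```text
t: 4.7
tcp_pos: [0.583, -0.008, 0.1013]
orientation: [-102.0, 89.6, 168.9]
force: [0.2, 0.2, -1.3]
finger_gap: 0.0108
```

move_arm:
  deltas:
    - [[5,0,0,0,5],[10,0,0,0,5],[10,0,0,0,5],[10,0,0,0,5],[10,0,0,0,5]]

```text
t: 5.2
tcp_pos: [0.5861, -0.0098, 0.0957]
orientation: [83.9, 89.9, -5.3]
force: [-0.1, -0.0, -2.9]
finger_gap: 0.0107
```

```bash
python3 - <<'E'
from h import *
delta((585.5,-9.7,95),0.8)
for n in ['scene','side','wrist']: s=snap(n,n+'4')
delta((585.5,-9.7,95),0.8)
c=load('side4')['color'][150:250,220:340]; a=cv2.resize(c,(480,400),interpolation=2)
c=load('scene4')['color'][170:270,220:340]; b=cv2.resize(c,(480,400),interpolation=2); cv2.imwrite('pics/c4.png',cv2.resize(np.hstack([a,b]),(800,333)))
E
```

```text
tcp [586.1  -9.8  95.7] yaw 0.81 F [-0.1 -0.  -2.9] gap 10.7 t 5.2 tilt [ 1.1e-03 -1.0e-04 -1.0e+00]
delta [ 0.7 -0.6 -0.1] turn 0.0001
tcp [586.   -9.9  95.5] yaw 0.8 F [ 1.2  0.3 -1.3] gap 10.6 t 5.35 tilt [ 8.e-04 -1.e-04 -1.e+00]
delta [ 0.5 -0.5 -0.2] turn -0.0001
```

View pics/c4.png

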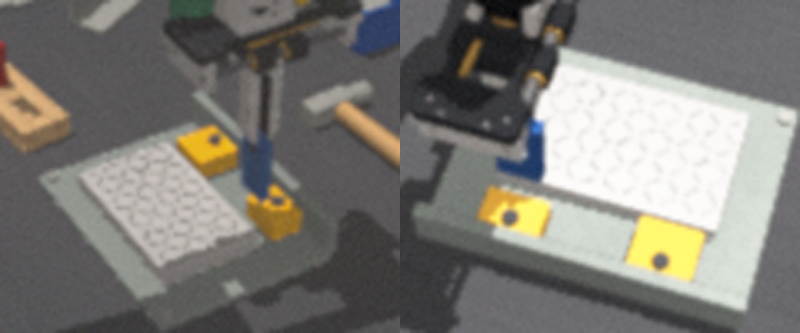

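View pics/wrist4.png

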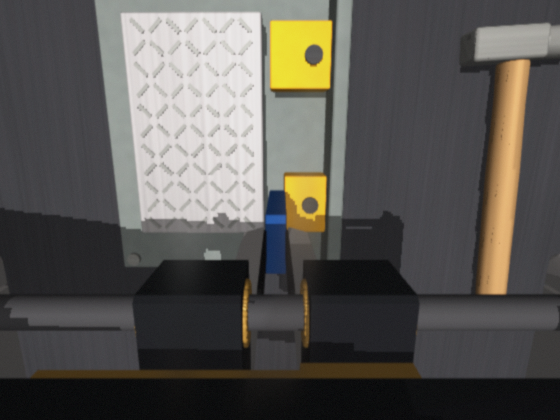

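Hovering: the wrist view shows the packer's lower edge at about (277,192), with the panel edge at column 263 and the short stop's front at column 285. I'll measure those three with the same camera.

```bash
python3 - <<'E'
from h import *
s=load('wrist4'); P=cloud(s); hsv=cv2.cvtColor(s['color'],cv2.COLOR_BGR2HSV);H,S,V=[hsv[...,i] for i in range(3)]
b=(H>100)&(H<130)&(S>110)
for v in (192,196,200,215,235,255):
    u=np.where(b[v,250:310])[0]+250; print(v,u.min(),u.max(),ray(s,[[u.min()-.5,v],[u.max()+.5,v]],.0615).round(4).tolist()[0:2])
vs=np.where(b[:,277])[0]; print('rows',vs.min(),vs.max(), 'bottom edge pt',ray(s,[[277.5,vs.min()]],.0615).round(4), 'cloud',P[vs.min()+3,277].round(4),P[vs.max()-3,277].round(4))
y=(H>18)&(H<35)&(S>150)&(V>60)
for v in (60,80,185,195,205,215):
    u=np.where(y[v,240:340])[0]+240; print('stop',v,u.min(),u.max(),ray(s,[[u.min()-.5,v]],.035).round(4), P[v,u.min()+3].round(4))
w=(S<40)&(abs(P[...,2]-.031)<.006)&(P[...,0]<.6)
for v in (40,100,170,200,215,225):
    u=np.where(w[v,100:275])[0]+100; print('panel',v,u.min(),u.max(),ray(s,[[u.max()+.5,v]],.03).round(4))
for t in ('wrist4','scene4'):
  s=load(t);P=cloud(s); hsv=cv2.cvtColor(s['color'],cv2.COLOR_BGR2HSV);H,S,V=[hsv[...,i] for i in range(3)]
  for k,m in {'Y':(H>18)&(H<35)&(S>150)&(abs(P[...,2]-.036)<.004)&(P[...,0]<.66),'W':(S<40)&(V>90)&(abs(P[...,2]-.031)<.006)&(P[...,0]<.585)&(P[...,0]>.4)}.items():
    n,l,st,c=cv2.connectedComponentsWithStats(m.astype(np.uint8))
    for i in range(1,n):
        if st[i,4]>250: print(t,k,c[i].round(),rect(P[l==i]))
E
```

```text
192 270 283 [[0.5812, 0.0043, 0.0615], [0.592, 0.0045, 0.0615]]
196 269 283 [[0.5804, 0.0012, 0.0615], [0.5921, 0.0013, 0.0615]]
200 268 283 [[0.5797, -0.002, 0.0615], [0.5921, -0.0019, 0.0615]]
215 265 285 [[0.5774, -0.0142, 0.0615], [0.5939, -0.014, 0.0615]]
235 266 284 [[0.5783, -0.0307, 0.0615], [0.5935, -0.0305, 0.0615]]
255 265 284 [[0.5776, -0.0478, 0.0615], [0.5938, -0.0476, 0.0615]]
rows 191 273 bottom edge pt [[0.5874 0.0052 0.0615]] cloud [0.5868 0.0063 0.0779] [ 0.5869 -0.0273  0.1335]
stop 60 270 331 [[0.5799 0.1042 0.035 ]] [0.5826 0.104  0.0365]
stop 80 270 330 [[0.58   0.0894 0.035 ]] [0.5828 0.0895 0.0349]
stop 185 284 326 [[0.5927 0.0051 0.035 ]] [0.5956 0.0053 0.0357]
stop 195 286 325 [[ 0.5946 -0.0035  0.035 ]] [ 0.5975 -0.0032  0.0365]
stop 205 287 325 [[ 0.5956 -0.0124  0.035 ]] [ 0.5986 -0.0123  0.0349]
stop 215 288 325 [[ 0.5967 -0.0213  0.035 ]] [ 0.5997 -0.0214  0.0347]
panel 40 123 261 [[0.5734 0.1196 0.03  ]]
panel 100 129 262 [[0.5744 0.0745 0.03  ]]
panel 170 136 263 [[0.5754 0.0171 0.03  ]]
panel 200 139 263 [[ 0.5756 -0.0093  0.03  ]]
panel 215 141 263 [[ 0.5756 -0.023   0.03  ]]
panel 225 142 263 [[ 0.5757 -0.0322  0.03  ]]
wrist4 Y [299.  55.] (array([604.1, 107.8]), array([47.8, 49.8]), 0.6)
wrist4 Y [306. 198.] (array([611.4, -11.4]), array([36. , 49.3]), 0.85)
wrist4 W [196. 119.] (array([519.6,  49.9]), array([109.9, 179.9]), 0.88)
scene4 W [158. 175.] (array([ 523. , -327.1]), array([104.8, 153.4]), 8.66)
scene4 W [291. 214.] (array([521.5,  57.9]), array([111.5, 166.8]), 1.22)
```

Camera measurements at the gap: packer centre at x≈586.6, panel edge at 575.5 and stop front at 593.4, so I'll shift about 1.5 mm towards the panel. In y, the packer is at -11.7 and the stop at -11.4, which is fine. I'll descend in stages.

move_arm:
  deltas:
    - [[0,-1.5,0,0,5],[0,-1.5,0,0,5],[8,-1.5,0,0,5],[18,-1.5,0,0,5],[28,-1.5,0,0,5],[36,-1.5,0,0,5],[42,-1.5,0,0,5],[46,-1.5,0,0,5],[46,-1.5,0,0,5],[46,-1.5,0,0,5],[46,-1.5,0,0,5]]

```text
t: 6.45
tcp_pos: [0.5847, -0.0099, 0.0498]
orientation: [84.0, 89.9, -5.2]
force: [-0.1, -0.3, -2.2]
finger_gap: 0.0109
```

```bash
python3 - <<'E'
from h import *
for n in ['scene','side','wrist']: s=snap(n,n+'5')
delta((584.5,-9.7,44),0.8)
c=load('side5')['color'][150:250,220:340]; a=cv2.resize(c,(480,400),interpolation=2)
c=load('wrist5')['color'][130:290,200:392]; b=cv2.resize(c,(480,400),interpolation=2); cv2.imwrite('pics/c5.png',cv2.resize(np.hstack([a,b]),(800,333)))
E
```

```text
tcp [584.6  -9.9  49.6] yaw 0.8 F [-0.6 -0.8 -1.1] gap 11.1 t 6.6 tilt [ 1.e-03 -1.e-04 -1.e+00]
delta [ 5.6 -0.1 -0.2] turn 0.0
```

View pics/c5.png

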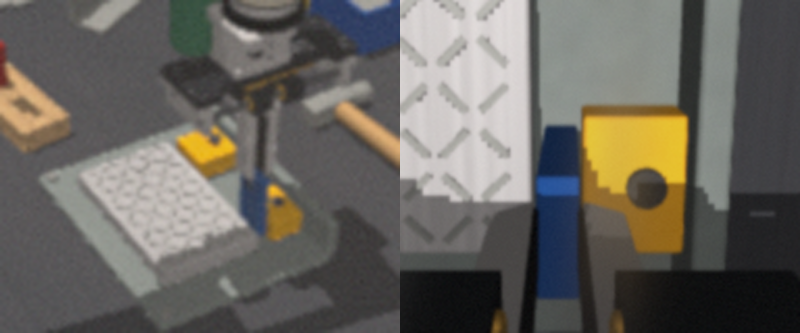

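The packer is in the gap between panel and short stop, with no side force and about 5 mm still to go. I'll lower it to the bed.

move_arm:
  deltas:
    - [[2,0,0,0,5],[4,0,0,0,5],[5,0,0,0,5],[5.5,0,0,0,5],[5.5,0,0,0,5],[5.5,0,0,0,5],[5.5,0,0,0,5]]

```text
t: 7.3
tcp_pos: [0.5845, -0.0098, 0.044]
orientation: [86.7, 90.0, -2.5]
force: [-0.9, -0.3, 0.8]
finger_gap: 0.0107
```

```bash
python3 - <<'E'
from h import *
delta((584.5,-9.7,44),0.8)
E
```

```text
tcp [584.5  -9.8  44. ] yaw 0.8 F [-0.9 -0.3  0.8] gap 10.7 t 7.3 tilt [ 8.e-04 -0.e+00 -1.e+00]
delta [ 0.  -0.  -0.1] turn 0.0001
```

move_arm:
  deltas:
    - [[0.4,0,0,0,5],[0.8,0,0,0,5],[0.8,0,0,0,5],[0.8,0,0,0,5]]

```text
t: 7.7
tcp_pos: [0.585, -0.0098, 0.0439]
orientation: [87.7, 89.9, -1.5]
force: [-0.8, 0.3, 6.2]
finger_gap: 0.0109
```

It's on the bed: 6 N vertical with z no longer dropping. I'll release and lift.

move_arm:
  deltas:
    - [[0.4,0,0,0,12],[0,0,0,0,16],[0,0,0,0,20],[0,0,0,0,26],[0,0,0,0,30],[0,0,0,0,30],[-10,0,0,0,30],[-35,0,0,0,30],[-70,0,0,0,30],[-105,0,0,0,30],[-115,0,0,0,30],[-115,0,0,0,30]]

```text
t: 8.9
tcp_pos: [0.5856, -0.01, 0.1605]
orientation: [82.7, 89.7, -6.5]
force: [-0.1, 0.7, 0.1]
finger_gap: 0.0302
```

```bash
python3 - <<'E'
from h import *
for n in ['scene','side','wrist']: s=snap(n,n+'6')
c=load('side6')['color'][150:250,220:340]; a=cv2.resize(c,(480,400),interpolation=2)
c=load('wrist6')['color'][0:240,120:408]; b=cv2.resize(c,(480,400),interpolation=2); cv2.imwrite('pics/c6.png',cv2.resize(np.hstack([a,b]),(800,333)))
for t in ('wrist6','side6'):
  s=load(t);P=cloud(s); hsv=cv2.cvtColor(s['color'],cv2.COLOR_BGR2HSV);H,S,V=[hsv[...,i] for i in range(3)]
  for k,m in {'B':(H>100)&(H<130)&(S>110)&(abs(P[...,2]-.08)<.006)&(P[...,1]<.1),'Y':(H>18)&(H<35)&(S>150)&(abs(P[...,2]-.036)<.004)&(P[...,0]<.66),'W':(S<40)&(V>60)&(abs(P[...,2]-.031)<.006)&(P[...,0]<.585)&(P[...,0]>.4)}.items():
    n,l,st,c=cv2.connectedComponentsWithStats(m.astype(np.uint8))
    for i in range(1,n):
        if st[i,4]>(40 if t=='side6' else 120): print(t,k,c[i].round(),st[i,4],rect(P[l==i]))
delta((440,48,159),0.8)
E
```

```text
wrist6 B [277. 199.] 500 (array([584.7, -11.4]), array([11. , 35.6]), 0.8)
wrist6 Y [298.  68.] 2571 (array([604.2, 107.8]), array([47.9, 49.7]), 0.88)
wrist6 Y [302. 189.] 1409 (array([611.8, -11.3]), array([35.4, 49.3]), 0.67)
wrist6 W [214. 122.] 19528 (array([519.3,  49.5]), array([110.6, 178.9]), 0.89)
side6 Y [281. 193.] 104 (array([601.2, 104.3]), array([51.9, 48.8]), 86.2)
side6 Y [304. 213.] 53 (array([611.6, -25.8]), array([25.6, 36.1]), 85.09)
side6 W [270. 212.] 1152 (array([518.5,  47.9]), array([112.8, 182. ]), 1.02)
side6 W [338. 287.] 523 (array([ 520.5, -328.8]), array([104.9, 153.5]), 8.48)
tcp [583.1  -9.7 155.4] yaw 0.8 F [-0.1  0.7 -1.1] gap 30.2 t 9.05 tilt [-3.9e-03  4.0e-04 -1.0e+00]
delta [  -3.6 -142.2  -59.7] turn 0.0001
```

View pics/c6.png

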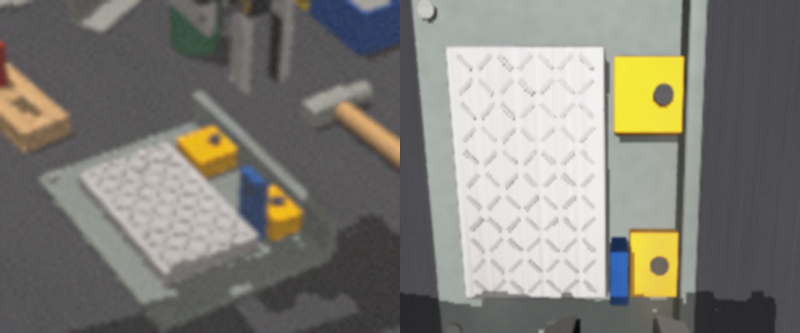

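The packer stands upright at (584.7, -11.4) with yaw 0.8°, centred on the short stop, and the panel hasn't moved. Next I close the fingers and go down in front of the panel's near-edge middle, at about (464.3, 48.6).

move_arm:
  deltas:
    - [[0,-15,-6,0,20],[0,-45,-19,0,10],[0,-80,-34,0,0],[0,-115,-48,0,0],[0,-137,-57,0,0],[0,-144,-60,0,0],[0,-144,-60,0,0],[30,-144,-60,0,0],[70,-144,-60,0,0],[110,-144,-60,0,0],[125,-144,-60,0,0],[125,-144,-60,0,0]]
  squeeze: 15

```text
t: 10.25
tcp_pos: [0.4372, 0.0476, 0.0287]
orientation: [-90.1, 89.5, -179.3]
force: [-0.1, -0.2, -0.3]
finger_gap: 0.0003
```

```bash
python3 - <<'E'
from h import *
for n in ['scene','side','wrist']: s=snap(n,n+'7')
delta((440,48.3,16),0.8)
c=load('side7')['color'][150:250,200:320]; a=cv2.resize(c,(480,400),interpolation=2)
c=load('wrist7')['color'][0:320,150:534]; b=cv2.resize(c,(480,400),interpolation=2); cv2.imwrite('pics/c7.png',cv2.resize(np.hstack([a,b]),(800,333)))
E
```

```text
tcp [440.9  47.8  33.7] yaw 0.78 F [-0.6 -0.3 -0.7] gap 0.7 t 10.4 tilt [ 1.6e-03 -1.0e-04 -1.0e+00]
delta [17.7 -0.9 -0.5] turn -0.0004
```

View pics/c7.png

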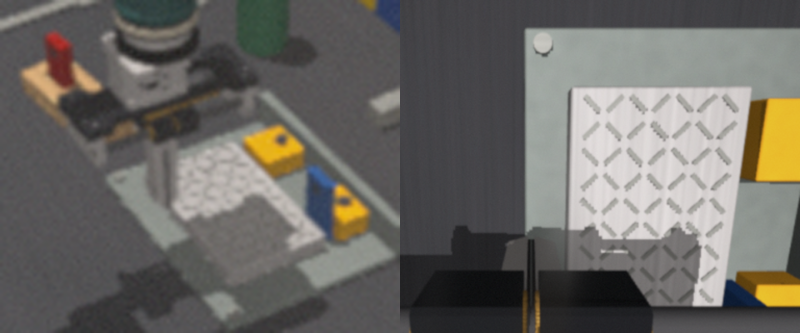

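move_arm:
  deltas:
    - [[8,0,0,0,0],[15,0,0,0,0],[18,0,0,0,0],[18,0,0,0,0],[18,2,0,0,0],[18,4,0,0,0],[18,6,0,0,0],[18,8,0,0,0],[18,9,0,0,0],[18,9,0,0,0],[18,9,0,0,0]]

```text
t: 11.5
tcp_pos: [0.4484, 0.0483, 0.0148]
orientation: [-71.3, 90.0, -160.5]
force: [0.2, 0.5, -0.7]
finger_gap: 0.0009
```

```bash
cat >> h.py <<'E'
def chk(k):
  s=snap('wrist','wrist'+k);snap('side','side'+k);snap('scene','scene'+k)
  for t in ('wrist'+k,'scene'+k):
    s=load(t);P=cloud(s); hsv=cv2.cvtColor(s['color'],cv2.COLOR_BGR2HSV);H,S,V=[hsv[...,i] for i in range(3)]
    for n_,m in {'B':(H>100)&(H<130)&(S>110)&(abs(P[...,2]-.08)<.006)&(P[...,1]<.1),'Y':(H>18)&(H<35)&(S>150)&(abs(P[...,2]-.036)<.004)&(P[...,0]<.66),'W':(S<40)&(V>60)&(abs(P[...,2]-.031)<.006)&(P[...,0]<.595)&(P[...,0]>.4)&(P[...,1]>-.15)}.items():
      n,l,st,c=cv2.connectedComponentsWithStats(m.astype(np.uint8))
      for i in range(1,n):
        if st[i,4]>60: print(t,n_,c[i].round(),st[i,4],rect(P[l==i]))
  a=cv2.resize(load('side'+k)['color'][150:250,200:320],(480,400),interpolation=2)
  b=cv2.resize(load('scene'+k)['color'][170:270,220:340],(480,400),interpolation=2)
  cv2.imwrite(f'pics/c{k}.png',cv2.resize(np.hstack([a,b]),(800,333)))
  delta((440,48.3,16),0.8)
E
python3 - <<'E'
from h import *
chk('8')
E
```

```text
wrist8 B [521. 355.] 758 (array([578.6,  -7.1]), array([30.1,  9.1]), 75.36)
wrist8 Y [529. 137.] 4992 (array([598.1, 108.1]), array([39.2, 49.6]), 0.96)
wrist8 Y [518. 289.] 439 (array([607.7,  10.4]), array([31.4,  7. ]), 1.3)
wrist8 W [394. 177.] 35015 (array([519. ,  71.8]), array([110.3, 135.7]), 0.94)
wrist8 W [423. 341.] 1310 (array([551.7, -31.4]), array([47.1, 17. ]), 1.24)
scene8 B [256. 218.] 67 (array([587.7,  -8.5]), array([11.9, 32.6]), 2.88)
scene8 W [289. 213.] 2301 (array([522. ,  51.5]), array([112.2, 179.9]), 1.2)
tcp [448.4  48.3  14.8] yaw 0.8 F [-0.4 -1.   0. ] gap 0.5 t 11.65 tilt [ 0.  0. -1.]
delta [-1.2 -8.4 -0.2] turn 0.0
```

View pics/c8.png

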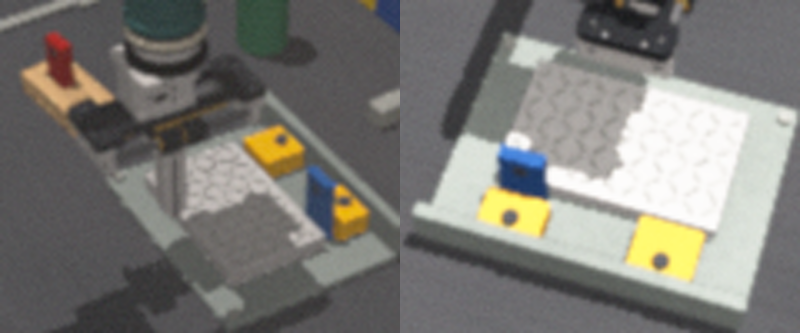

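No contact yet; the finger front is about 3 mm short of the panel. I'll push slowly.

move_arm:
  deltas:
    - [[0,0.8,0,0,0],[0,1.6,0,0,0],[0,2.4,0,0,0],[0,3.2,0,0,0],[0,4,0,0,0],[0,4.8,0,0,0],[0,5.6,0,0,0],[0,6.4,0,0,0],[0,7,0,0,0],[0,7,0,0,0],[0,7,0,0,0]]

```text
t: 12.75
tcp_pos: [0.4554, 0.0484, 0.0148]
orientation: [110.0, 90.0, 20.8]
force: [0.4, 0.7, 0.2]
finger_gap: 0.0002
```

```bash
python3 - <<'E'
from h import *
chk('9')
E
```

```text
wrist9 B [514. 356.] 1306 (array([582.8,  -7.7]), array([30.1, 11.1]), 87.97)
wrist9 Y [522. 137.] 5730 (array([601.4, 108.1]), array([46. , 49.6]), 0.84)
wrist9 Y [512. 289.] 524 (array([610.1,  11. ]), array([37.2,  6.4]), 2.38)
wrist9 W [383. 175.] 34295 (array([519.1,  71.8]), array([110.6, 135.5]), 0.67)
wrist9 W [418. 341.] 1112 (array([555.1, -31. ]), array([40.2, 17.3]), 1.03)
scene9 B [256. 217.] 69 (array([587.9,  -9.4]), array([12. , 35.6]), 0.29)
scene9 W [289. 213.] 2311 (array([521.6,  51.3]), array([112.3, 180.4]), 1.28)
tcp [455.4  48.4  14.8] yaw 0.8 F [-0.5  0.8  0.1] gap 0.3 t 12.9 tilt [ 1.e-04  0.e+00 -1.e+00]
delta [ -1.2 -15.4  -0.1] turn 0.0
```

move_arm:
  deltas:
    - [[0,0.8,0,0,0],[0,1.6,0,0,0],[0,2.4,0,0,0],[0,3.2,0,0,0],[0,4,0,0,0],[0,4.8,0,0,0],[0,5.6,0,0,0],[0,6,0,0,0],[0,6,0,0,0],[0,6,0,0,0]]

```text
t: 13.9
tcp_pos: [0.4615, 0.0484, 0.0148]
orientation: [82.1, 90.0, -7.1]
force: [-0.9, -0.5, 0.7]
finger_gap: 0.0002
```

```bash
python3 - <<'E'
from h import *
chk('10')
E
```

```text
wrist10 B [505. 356.] 1487 (array([584.2,  -7.7]), array([29.4, 13.7]), 88.77)
wrist10 Y [516. 136.] 6413 (array([603.2, 108.1]), array([49.7, 49.4]), 0.88)
wrist10 Y [502. 289.] 522 (array([610.1,  11. ]), array([36.8,  6.9]), 2.9)
wrist10 W [374. 174.] 33631 (array([519. ,  71.8]), array([109.4, 135.8]), 0.95)
wrist10 W [414. 341.] 933 (array([558.1, -31.2]), array([34. , 17.1]), 1.32)
scene10 B [256. 217.] 78 (array([587.6,  -9.5]), array([13.9, 35.4]), 0.22)
scene10 W [289. 213.] 2277 (array([521.2,  51.4]), array([112. , 180.2]), 1.5)
tcp [461.4  48.4  14.8] yaw 0.8 F [ 0.   0.2 -0.6] gap 0.4 t 14.05 tilt [ 1.e-04 -0.e+00 -1.e+00]
delta [ -1.2 -21.4  -0.2] turn 0.0
```

View pics/wrist10.png

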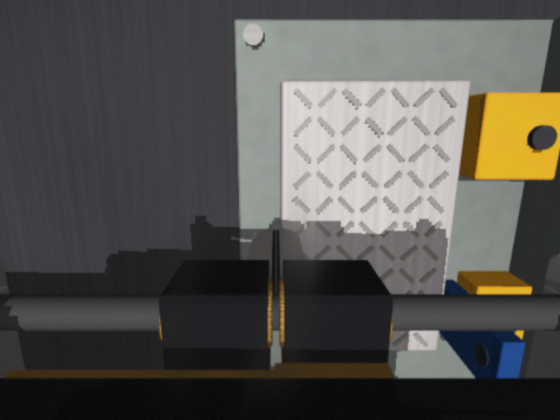

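Still no contact, and the panel is steady at x≈519. The fingertips must taper. I'll keep going slowly.

move_arm:
  deltas:
    - [[0,0.7,0,0,0],[0,1.4,0,0,0],[0,2.1,0,0,0],[0,2.8,0,0,0],[0,3.5,0,0,0],[0,4,0,0,0],[0,4,0,0,0]]

```text
t: 14.75
tcp_pos: [0.4655, 0.0485, 0.0148]
orientation: [90.9, 90.0, 1.7]
force: [-0.8, 0.2, -0.9]
finger_gap: 0.0003
```

```bash
python3 - <<'E'
from h import *
chk('11')
E
```

```text
wrist11 B [497. 356.] 1464 (array([584.3,  -7.4]), array([29.6, 13.4]), 89.62)
wrist11 Y [511. 135.] 6691 (array([603.7, 108.1]), array([49.8, 49.5]), 0.84)
wrist11 Y [497. 289.] 517 (array([610.8,  10.9]), array([37.5,  6. ]), 0.63)
wrist11 Y [513. 334.] 64 (array([624.8, -21. ]), array([ 5.8, 12.7]), 69.56)
wrist11 W [368. 172.] 33246 (array([519.1,  71.8]), array([109.9, 135.6]), 0.69)
wrist11 W [277. 341.] 92 (array([467.8, -32.1]), array([ 3.5, 16.4]), 0.89)
wrist11 W [411. 341.] 821 (array([560.2, -31. ]), array([17., 30.]), 89.33)
scene11 B [256. 217.] 78 (array([587.5,  -9.3]), array([12.5, 35.3]), 0.46)
scene11 W [289. 213.] 2233 (array([521.8,  51.4]), array([111.2, 180. ]), 1.22)
tcp [465.4  48.5  14.8] yaw 0.8 F [-0.8  0.3  0.1] gap 0.9 t 14.9 tilt [ 1.e-04  0.e+00 -1.e+00]
delta [ -1.2 -25.4  -0.2] turn 0.0001
```

View pics/c11.png

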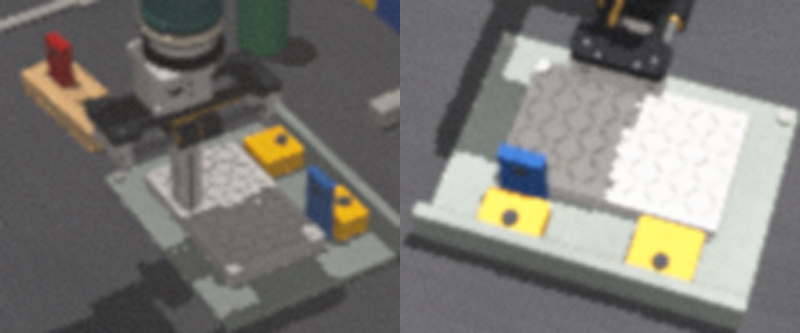

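```bash
python3 - <<'E'
from h import *
for t in ('wrist9','wrist10','wrist11'):
    s=load(t); P=cloud(s); print(t,s['obs']['tcp_pos'].round(4))
    for v in (100,130,160,200):
        g=s['color'][v].astype(int); z=P[v,:,2]; i=np.where((z>.027)&(z<.034)&(g.min(1)>60)&(P[v,:,0]<.578+.02))[0]
        y=np.where((g[:,2]>120)&(g[:,0]<60))[0]
        r=ray(s,[[i.min()-.5,v],[i.max()+.5,v]],.03); print(v,i.min(),i.max(),r[:,:2].round(4).tolist(),'stop',(y.min(),ray(s,[[y.min()-.5,v]],.035)[0,:1].round(4)) if len(y) else None)
s=load('wrist11'); cv2.imwrite('pics/w11c.png',cv2.resize(s['color'][180:330,200:400],(800,600),interpolation=2))
s=load('side11'); cv2.imwrite('pics/s11c.png',cv2.resize(s['color'][170:230,220:300],(800,600),interpolation=2))
E
```

```text
wrist9 [0.4554 0.0484 0.0148]
100 291 478 [[0.463, 0.1274], [0.5725, 0.1289]] stop (np.int64(496), array([0.5792]))
130 291 474 [[0.4634, 0.1104], [0.5727, 0.1118]] stop (np.int64(491), array([0.5791]))
160 291 470 [[0.4638, 0.0926], [0.573, 0.094]] stop (np.int64(487), array([0.5795]))
200 290 464 [[0.4637, 0.0677], [0.573, 0.0691]] stop None
wrist10 [0.4615 0.0484 0.0148]
100 281 467 [[0.4631, 0.1274], [0.5721, 0.1288]] stop (np.int64(485), array([0.5789]))
130 281 464 [[0.4634, 0.1103], [0.5728, 0.1118]] stop (np.int64(481), array([0.5793]))
160 281 460 [[0.4637, 0.0926], [0.573, 0.094]] stop (np.int64(477), array([0.5796]))
200 281 455 [[0.4641, 0.0677], [0.5734, 0.0691]] stop None
wrist11 [0.4655 0.0485 0.0148]
100 274 460 [[0.4631, 0.1274], [0.5721, 0.1288]] stop (np.int64(478), array([0.579]))
130 274 457 [[0.4633, 0.1104], [0.5727, 0.1118]] stop (np.int64(474), array([0.5793]))
160 274 453 [[0.4635, 0.0926], [0.5728, 0.094]] stop (np.int64(470), array([0.5796]))
200 274 448 [[0.4638, 0.0677], [0.5731, 0.0691]] stop None
```

View pics/w11c.png

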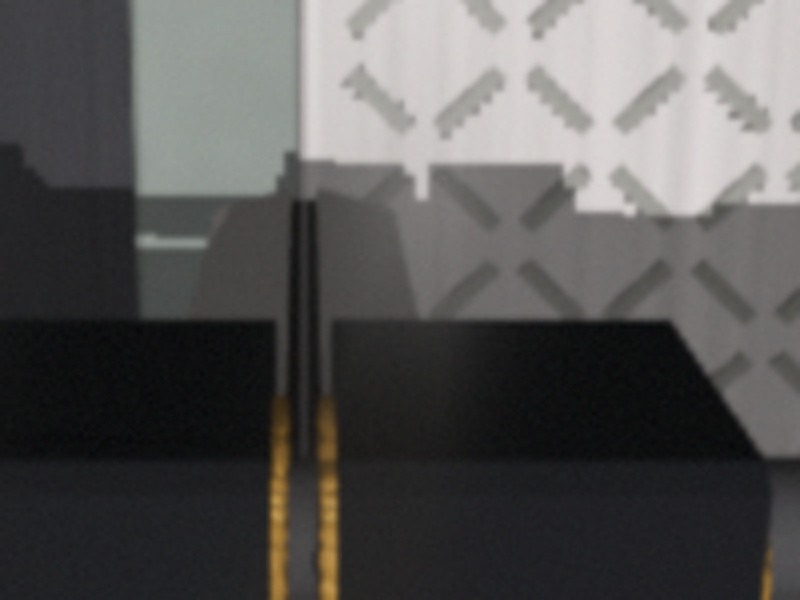

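View pics/s11c.png

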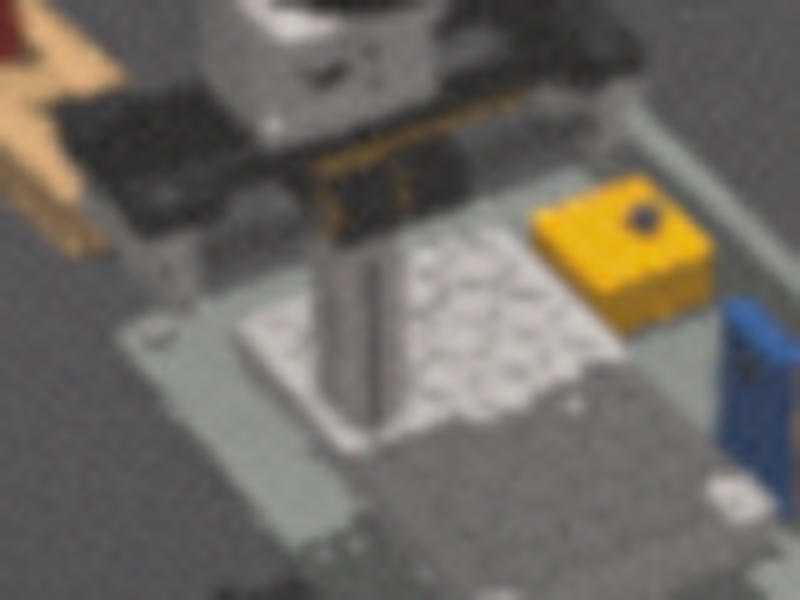

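```bash
python3 - <<'E'
from h import *
for t in ('side11','scene11'):
    s=load(t); E=s['extrinsics']; o=s['obs']; p=o['tcp_pos']
    print(t,'cam',T(s)[:3,3].round(3))
    for nm,q in {'tcp':p,'tcp+30z':p+[0,0,.03],'tcp+60z':p+[0,0,.06],'nearL_top':(.463,.0484,.03),'nearbot':(.464,.0484,.01),'cornerA':(.4627,.1385,.03),'cornerB':(.4655,-.04,.03)}.items():
        c=E@np.r_[q,1]; print(nm,(s['K']@c[:3]/c[2])[:2].round(1), 'crop',(((s['K']@c[:3]/c[2])[:2]-[220,170])*10).round(0), 'd',c[2].round(4))
    P=cloud(s)
s=load('side11'); P=cloud(s)
for v in range(196,222,2): print(v,[P[v,u].round(3).tolist() for u in (255,257,259)])
s=load('wrist11'); P=cloud(s)
for v in range(226,262,4): print(v,[P[v,u].round(3).tolist() for u in (262,283,290,295)])
E
```

```text
side11 cam [-0.002 -0.852  0.915]
tcp [255.8 219.3] crop [358. 493.] d 1.3544
tcp+30z [255.6 212.5] crop [356. 425.] d 1.335
tcp+60z [255.4 205.6] crop [354. 356.] d 1.3155
nearL_top [255.1 216.1] crop [351. 461.] d 1.3435
nearbot [255.5 220.5] crop [355. 505.] d 1.3569
cornerA [242.8 201.5] crop [228. 315.] d 1.402
cornerB [268.8 231.6] crop [488. 616.] d 1.2871
scene11 cam [1.012 0.175 0.907]
tcp [291.6 197.8] crop [716. 278.] d 1.0521
tcp+30z [292.1 191.9] crop [721. 219.] d 1.0263
tcp+60z [292.7 185.7] crop [727. 157.] d 1.0004
nearL_top [292.1 194.1] crop [721. 241.] d 1.0402
nearbot [291.7 198.3] crop [717. 283.] d 1.057
cornerA [324.  203.1] crop [1040.  331.] d 1.0266
cornerB [261.4 186.2] crop [414. 162.] d 1.0525
196 [[0.458, 0.035, 0.127], [0.467, 0.038, 0.122], [0.473, 0.036, 0.12]]
198 [[0.459, 0.038, 0.116], [0.466, 0.038, 0.114], [0.472, 0.035, 0.113]]
200 [[0.459, 0.037, 0.109], [0.466, 0.038, 0.106], [0.473, 0.037, 0.104]]
202 [[0.459, 0.037, 0.101], [0.468, 0.041, 0.094], [0.472, 0.034, 0.098]]
204 [[0.46, 0.041, 0.089], [0.468, 0.042, 0.085], [0.471, 0.034, 0.09]]

[... 749 characters left out ...]
], [0.478, 0.048, 0.03]]
234 [[0.458, 0.056, 0.063], [0.469, 0.057, 0.063], [0.473, 0.057, 0.063], [0.476, 0.057, 0.063]]
238 [[0.458, 0.056, 0.068], [0.469, 0.057, 0.069], [0.473, 0.057, 0.069], [0.475, 0.056, 0.068]]
242 [[0.458, 0.056, 0.075], [0.469, 0.056, 0.074], [0.472, 0.057, 0.075], [0.475, 0.056, 0.074]]
246 [[0.459, 0.056, 0.08], [0.469, 0.057, 0.081], [0.472, 0.057, 0.08], [0.475, 0.057, 0.081]]
250 [[0.459, 0.057, 0.086], [0.469, 0.057, 0.086], [0.472, 0.056, 0.085], [0.474, 0.057, 0.086]]
254 [[0.459, 0.057, 0.091], [0.469, 0.057, 0.091], [0.472, 0.057, 0.09], [0.474, 0.057, 0.091]]
258 [[0.459, 0.056, 0.095], [0.468, 0.057, 0.095], [0.471, 0.057, 0.095], [0.474, 0.057, 0.095]]
```

The depth shows the visible fingertip ending at z≈54 mm while the reported TCP is at z 15, so the fingers are above the panel. I'll check where the tips sat relative to the TCP in earlier pictures.

```bash
python3 - <<'E'
from h import *
for t in ['wrist0','w1','w2','w3','wrist4','wrist5','wrist6','wrist7','wrist8','wrist11']:
    s=load(t); d=s['depth']; K=s['K']; u,v=np.meshgrid(np.arange(560),np.arange(420))
    C=np.stack([(u-K[0,2])/K[0,0]*d,(v-K[1,2])/K[1,1]*d,d,np.ones_like(d)],-1)@s['tool_from_camera'].T
    X,Y,Z=C[...,0]*1000,C[...,1]*1000,C[...,2]*1000
    # finger faces: z about -8 (facing camera)
    m=(d>0)&(abs(Z+8)<2)&(X>-75)&(X<15)&(abs(Y)<65)
    hsv=cv2.cvtColor(s['color'],cv2.COLOR_BGR2HSV); m&=hsv[...,1]<90
    o=s['obs']; print(t,'gap',round(o['finger_gap']*1000,1),'tcpz',round(o['tcp_pos'][2]*1000,1),m.sum(),'tip toolx max',np.percentile(X[m],[50,90,98,100]).round(1) if m.sum() else None)
E
```

```text
wrist0 gap 93.8 tcpz 169.0 1317 tip toolx max [-59.5 -43.5 -37.9 -34.2]
w1 gap 81.6 tcpz 169.8 1308 tip toolx max [-59.8 -43.2 -37.7 -34.4]
w2 gap 49.9 tcpz 41.5 1277 tip toolx max [-59.4 -42.5 -35.6  15. ]
w3 gap 10.6 tcpz 140.3 1187 tip toolx max [-60.  -43.4 -37.8 -34.6]
wrist4 gap 10.7 tcpz 95.6 1173 tip toolx max [-59.9 -43.9 -38.3 -35.4]
wrist5 gap 10.7 tcpz 49.7 1274 tip toolx max [-58.4 -37.1   0.8  13.5]
wrist6 gap 29.7 tcpz 156.2 1217 tip toolx max [-59.9 -43.8 -38.3 -34.8]
wrist7 gap 0.2 tcpz 32.6 1536 tip toolx max [-54.9   2.5   3.3  10. ]
wrist8 gap 0.9 tcpz 14.8 2188 tip toolx max [-43.2  13.8  14.8  15. ]
wrist11 gap 0.3 tcpz 14.8 2243 tip toolx max [-41.2   5.1  14.7  15. ]
```

In every picture the fingers end about 36 mm short of the reported TCP, seen in both the wrist depth and the side view. That means the packer was held near its top, though it was still set down properly. For pushing I have to go about 36 mm lower. I'll back off first, then descend in front of the panel and watch the real tips.

move_arm:
  deltas:
    - [[0,-10,0,0,0],[0,-22,0,0,0],[0,-26,0,0,0],[0,-26,0,0,0],[0,-26,0,0,0],[10,-26,0,0,0],[20,-26,0,0,0],[26,-26,0,0,0],[28,-26,0,0,0],[28,-26,0,0,0],[28,-26,0,0,0]]

```text
t: 16.0
tcp_pos: [0.4397, 0.0481, -0.0132]
orientation: [86.1, 90.0, -3.1]
force: [-0.1, -0.3, 0.5]
finger_gap: 0.0005
```

```bash
python3 - <<'E'
from h import *
chk('12')
s=load('wrist12'); P=cloud(s)
for v in range(200,270,5): print(v,[P[v,u].round(3).tolist() for u in (262,270,283,290)])
cv2.imwrite('pics/s12c.png',cv2.resize(load('side12')['color'][170:230,220:300],(800,600),interpolation=2))
E
```

```text
wrist12 Y [554. 160.] 644 (array([579.5, 102.1]), array([ 6.8, 38.5]), 9.45)
wrist12 W [428. 176.] 43492 (array([518.9,  79.2]), array([110.7, 120.3]), 0.99)
wrist12 W [264. 232.] 110 (array([432.3,  56.3]), array([10.2,  1.1]), 0.28)
wrist12 W [287. 232.] 111 (array([446.3,  56.2]), array([10.1,  0.9]), 0.45)
wrist12 W [444. 354.] 5120 (array([543.3, -21. ]), array([70.7, 34.6]), 0.14)
scene12 B [256. 218.] 64 (array([587.9,  -8.6]), array([32.9, 11.2]), 89.11)
scene12 W [289. 213.] 2315 (array([521.5,  51.4]), array([112.3, 179.9]), 1.09)
tcp [439.9  48.1 -12.8] yaw 0.8 F [-0.7 -0.2  0.4] gap 0.4 t 16.15 tilt [ 0.001 -0.    -1.   ]
delta [-28.8   0.1  -0.2] turn 0.0001
200 [[0.431, 0.067, 0.001], [0.436, 0.069, 0.011], [0.444, 0.069, 0.011], [0.448, 0.069, 0.009]]
205 [[0.431, 0.064, 0.0], [0.436, 0.066, 0.009], [0.444, 0.066, 0.009], [0.448, 0.066, 0.011]]
210 [[0.431, 0.06, -0.002], [0.436, 0.063, 0.009], [0.444, 0.063, 0.011], [0.448, 0.063, 0.01]]
215 [[0.431, 0.057, 0.0], [0.436, 0.06, 0.01], [0.444, 0.06, 0.01], [0.448, 0.06, 0.01]]
220 [[0.431, 0.054, -0.0], [0.436, 0.057, 0
[... 214 characters left out ...]
], [0.447, 0.057, 0.029]]
235 [[0.432, 0.056, 0.036], [0.436, 0.056, 0.036], [0.443, 0.056, 0.037], [0.447, 0.056, 0.037]]
240 [[0.432, 0.056, 0.044], [0.436, 0.056, 0.044], [0.443, 0.057, 0.045], [0.447, 0.056, 0.044]]
245 [[0.433, 0.056, 0.051], [0.437, 0.056, 0.052], [0.443, 0.056, 0.051], [0.446, 0.056, 0.051]]
250 [[0.433, 0.056, 0.058], [0.438, 0.113, 0.202], [0.443, 0.056, 0.057], [0.446, 0.057, 0.058]]
255 [[0.433, 0.056, 0.064], [0.437, 0.056, 0.065], [0.443, 0.056, 0.063], [0.446, 0.056, 0.064]]
260 [[0.435, 0.08, 0.125], [0.437, 0.056, 0.069], [0.441, 0.08, 0.125], [0.442, 0.081, 0.126]]
265 [[0.436, 0.08, 0.128], [0.437, 0.057, 0.076], [0.441, 0.081, 0.129], [0.442, 0.08, 0.128]]
```

View pics/s12c.png

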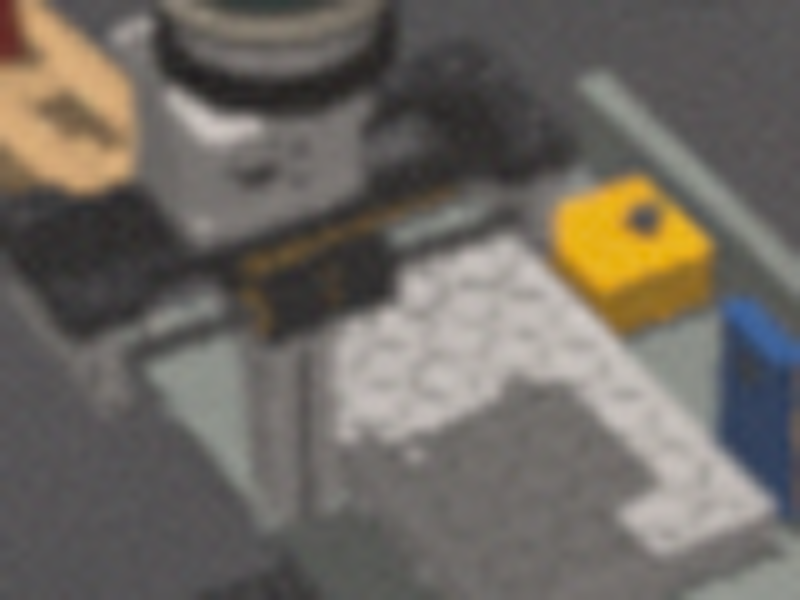

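View pics/wrist12.png

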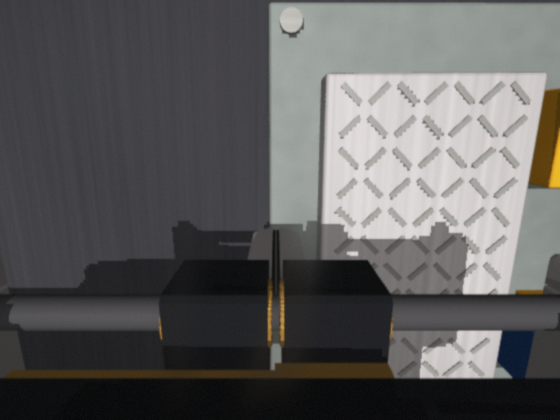

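The tips are now at z≈26, in front of the panel's near edge and clear of it. I'll lower about 9 mm and push gently.

move_arm:
  deltas:
    - [[4,0,0,0,0],[8,0,0,0,0],[9,0,0,0,0],[9,0,0,0,0],[9,0,0,0,0],[9,2,0,0,0],[9,4,0,0,0],[9,6,0,0,0],[9,8,0,0,0],[9,10,0,0,0],[9,10,0,0,0],[9,10,0,0,0]]

```text
t: 17.35
tcp_pos: [0.4494, 0.0482, -0.0222]
orientation: [-60.1, 90.0, -149.3]
force: [-0.1, 0.5, -0.4]
finger_gap: 0.0007
```

```bash
python3 - <<'E'
from h import *
chk('13')
s=load('wrist13'); P=cloud(s)
for v in range(222,240,3): print(v,[P[v,u].round(3).tolist() for u in (262,270,283,290)])
E
```

```text
wrist13 Y [553. 154.] 1121 (array([580.7, 107.2]), array([ 8.7, 47.9]), 6.3)
wrist13 W [418. 173.] 46121 (array([518.8,  81.7]), array([110.5, 115. ]), 0.77)
wrist13 W [261. 238.] 147 (array([441.9,  56.3]), array([9.9, 1. ]), 2.13)
wrist13 W [289. 238.] 150 (array([456.3,  56.4]), array([9.9, 1. ]), 2.27)
wrist13 W [442. 354.] 4894 (array([546.1, -13.6]), array([64.6, 33.6]), 1.09)
scene13 B [256. 217.] 63 (array([587.4,  -9.3]), array([12.3, 33.1]), 4.64)
scene13 W [289. 214.] 2175 (array([521.4,  51.1]), array([111.2, 180.6]), 0.93)
tcp [449.4  48.3 -22.2] yaw 0.8 F [ 0.2 -0.4 -0.1] gap 0.4 t 17.5 tilt [ 0.  0. -1.]
delta [-38.2  -9.4  -0.2] turn 0.0
222 [[0.441, 0.058, 0.01], [0.446, 0.058, 0.011], [0.453, 0.058, 0.01], [0.457, 0.059, 0.01]]
225 [[0.441, 0.056, 0.009], [0.446, 0.056, 0.01], [0.453, 0.057, 0.011], [0.458, 0.057, 0.01]]
228 [[0.441, 0.055, 0.01], [0.446, 0.056, 0.015], [0.453, 0.056, 0.015], [0.458, 0.055, 0.01]]
231 [[0.442, 0.056, 0.021], [0.446, 0.057, 0.021], [0.453, 0.056, 0.02], [0.457, 0.056, 0.02]]
234 [[0.442, 0.056, 0.025], [0.446, 0.056, 0.026], [0.453, 0.056, 0.026], [0.457, 0.057, 0.027]]
237 [[0.442, 0.056, 0.031], [0.446, 0.056, 0.03], [0.453, 0.056, 0.031], [0.457, 0.056, 0.03]]
```

View pics/wrist13.png

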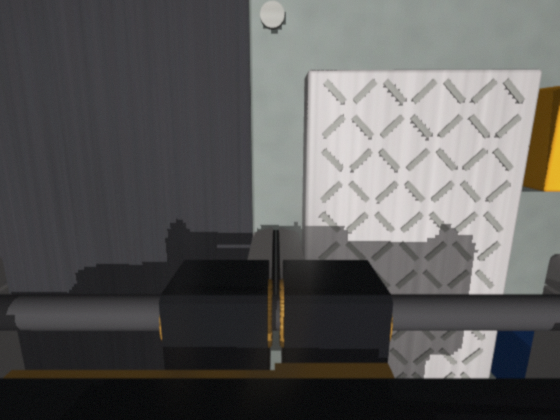

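The tips are at z≈15, with the finger front about 2–3 mm from the panel edge. Pushing.

move_arm:
  deltas:
    - [[0,1,0,0,0],[0,2,0,0,0],[0,3,0,0,0],[0,3.7,0,0,0],[0,4.4,0,0,0],[0,5.1,0,0,0],[0,5.8,0,0,0],[0,6.5,0,0,0],[0,7,0,0,0],[0,7,0,0,0]]

```text
t: 18.5
tcp_pos: [0.4564, 0.0484, -0.0223]
orientation: [-110.2, 90.0, 160.6]
force: [-1.0, -0.4, 0.6]
finger_gap: 0.0008
```

```bash
python3 - <<'E'
from h import *
chk('14')
E
```

```text
wrist14 Y [546. 145.] 2648 (array([583.1, 107.3]), array([15.2, 50.9]), 9.26)
wrist14 W [413. 173.] 46028 (array([518.1,  81.8]), array([120.3, 115.1]), 0.76)
wrist14 W [262. 238.] 152 (array([448.7,  56.4]), array([10.1,  1.2]), 2.46)
wrist14 W [439. 354.] 4675 (array([550.4, -13.3]), array([59.4, 32.8]), 0.32)
scene14 B [256. 217.] 64 (array([588.5,  -9.4]), array([11.4, 33.4]), 4.63)
scene14 W [289. 215.] 2122 (array([526.1,  51.3]), array([112.8, 180.6]), 0.43)
tcp [456.4  48.4 -22.3] yaw 0.8 F [-0.9  0.5  1.9] gap 0.4 t 18.65 tilt [-0.e+00  1.e-04 -1.e+00]
delta [-38.3 -16.4  -0.1] turn 0.0001
```

View pics/c14.png

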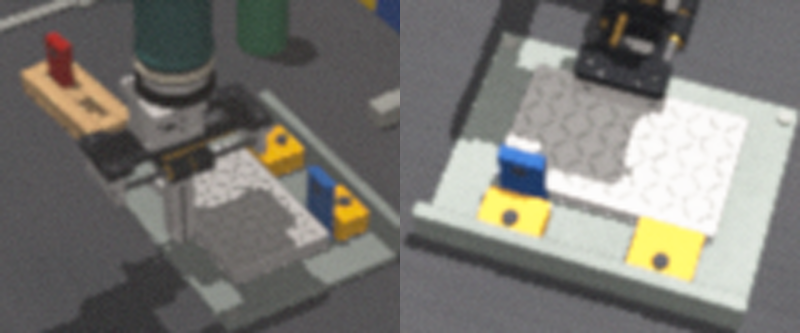

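The panel is sliding (scene x 521.4 to 526.1) and the packer is still upright. About 2 mm to go.

move_arm:
  deltas:
    - [[0,0.5,0,0,0],[0,1,0,0,0],[0,1.5,0,0,0],[0,2,0,0,0],[0,2.5,0,0,0],[0,3,0,0,0],[0,3,0,0,0],[0,3,0,0,0]]

```text
t: 19.45
tcp_pos: [0.4581, 0.0483, -0.0223]
orientation: [-86.3, 89.8, -175.5]
force: [-6.4, 0.6, 4.2]
finger_gap: 0.0003
```

```bash
python3 - <<'E'
from h import *
chk('15')
E
```

```text
wrist15 Y [545. 143.] 2979 (array([583.2, 107.3]), array([17.3, 50.7]), 11.86)
wrist15 Y [529. 334.] 65 (array([597. ,   4.9]), array([4.4, 7.4]), 52.45)
wrist15 W [413. 173.] 46100 (array([520.1,  81.8]), array([120.4, 114.8]), 0.66)
wrist15 W [262. 238.] 148 (array([450.6,  56.3]), array([10.1,  1.2]), 2.1)
wrist15 W [440. 354.] 4681 (array([552.2, -13. ]), array([58.9, 33. ]), 0.38)
scene15 B [256. 218.] 69 (array([590.6,  -9.7]), array([35.5, 12.7]), 87.56)
scene15 W [288. 216.] 2110 (array([529.8,  51.2]), array([116.9, 179.8]), 0.75)
tcp [458.1  48.3 -22.3] yaw 0.8 F [-6.   0.1  4.6] gap 0.8 t 19.6 tilt [-2.8e-03 -3.0e-04 -1.0e+00]
delta [-38.3 -18.1  -0.2] turn 0.0
```

It's met resistance at about 6 N, and the packer has moved about 3 mm, i.e. up to its stop. I'll press firmer.

move_arm:
  deltas:
    - [[0,0.7,0,0,0],[0,1.4,0,0,0],[0,2.1,0,0,0],[0,2.8,0,0,0],[0,3.5,0,0,0],[0,4,0,0,0],[0,4,0,0,0],[0,4,0,0,0]]

```text
t: 20.4
tcp_pos: [0.4577, 0.0483, -0.0222]
orientation: [-87.7, 89.3, -176.9]
force: [-16.9, -1.2, 13.9]
finger_gap: 0.0003
```

```bash
python3 - <<'E'
from h import *
chk('16')
s=load('wrist16'); P=cloud(s)
for v in (95,110,130,150,165,185):
    g=s['color'][v].astype(int); z=P[v,:,2]; i=np.where((z>.027)&(z<.034)&(g.min(1)>70)&(P[v,:,0]<.6))[0]
    y=np.where((g[:,2]>100)&(g[:,0]<70)&(g[:,1]>60))[0]
    r=ray(s,[[i.min()-.5,v],[i.max()+.5,v]],.03); print(v,i.min(),i.max(),r[:,:2].round(4).tolist(),'stop',(y.min(),ray(s,[[y.min()-.5,v]],.035)[0,:1].round(4)) if len(y) else None)
cv2.imwrite('pics/sc16.png',cv2.resize(load('scene16')['color'][185:260,225:345],(800,500),interpolation=2))
cv2.imwrite('pics/si16.png',cv2.resize(load('side16')['color'][170:245,225:325],(800,600),interpolation=2))
E
```

```text
wrist16 Y [546. 144.] 2843 (array([586.4, 108.1]), array([16.3, 49.1]), 1.96)
wrist16 Y [529. 334.] 65 (array([596.5,   5.4]), array([4.5, 7.5]), 53.69)
wrist16 W [414. 173.] 46396 (array([520.3,  81.9]), array([121.4, 114.6]), 0.54)
wrist16 W [262. 238.] 151 (array([450.8,  56.3]), array([10. ,  0.9]), 1.39)
wrist16 W [440. 354.] 4724 (array([552.1, -12.3]), array([33.1, 58.6]), 89.88)
scene16 B [256. 218.] 66 (array([590.1,  -9.9]), array([36. , 10.5]), 89.79)
scene16 W [288. 216.] 2095 (array([528.1,  51.5]), array([111.6, 179.7]), 1.38)
tcp [457.7  48.3 -22.2] yaw 0.82 F [-17.4  -0.8  13.5] gap 0.4 t 20.55 tilt [-1.210e-02 -7.000e-04 -9.999e-01]
delta [-38.2 -17.7  -0.3] turn 0.0004
95 301 535 [[0.4689, 0.1271], [0.5789, 0.1285]] stop (np.int64(544), array([0.5788]))
110 301 532 [[0.4691, 0.1203], [0.5788, 0.1217]] stop (np.int64(541), array([0.5787]))
130 301 528 [[0.4694, 0.1109], [0.5787, 0.1124]] stop (np.int64(537), array([0.5787]))
150 301 525 [[0.4697, 0.1014], [0.579, 0.1029]] stop (np.int64(534), array([0.5791]))
165 300 522 [[0.4694, 0.094], [0.5789, 0.0956]] stop (np.int64(523), array([0.5752]))
185 300 519 [[0.4697, 0.084], [0.5793, 0.0857]] stop (np.int64(527), array([0.5789]))
```

View pics/sc16.png

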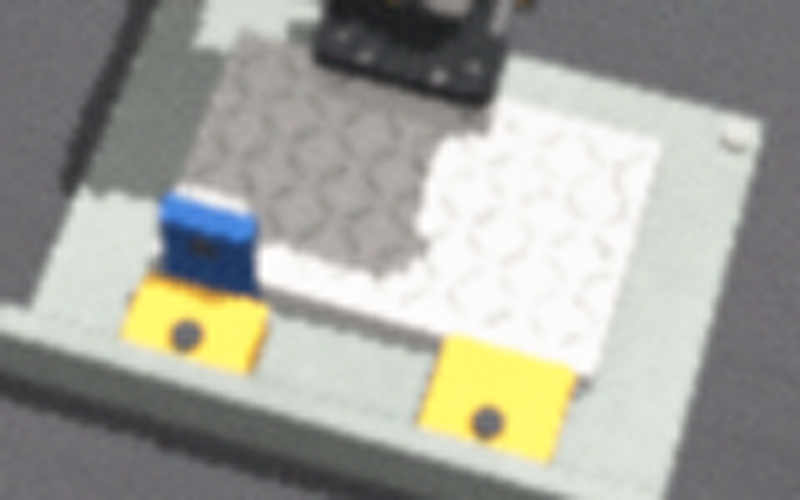

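View pics/si16.png

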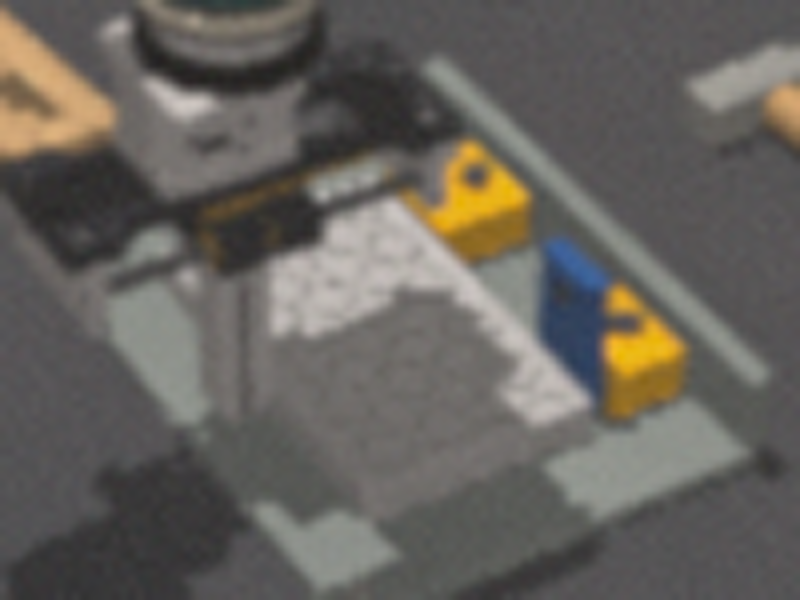

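View pics/wrist16.png

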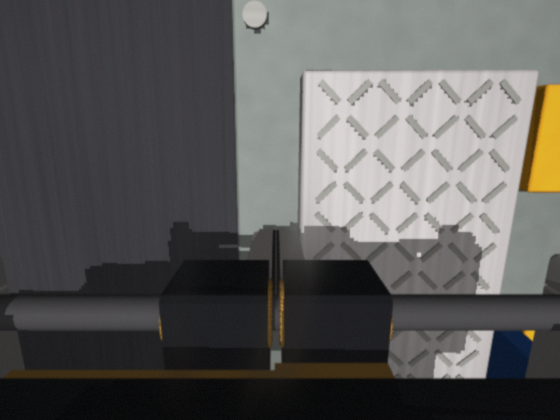

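Panel far edge x≈0.579 equals the long stop's front (0.579). The scene view shows the packer tight between panel and short stop at (215,275). The push is 17 N with 13.5 N downward, so I'll ease off the vertical part and press somewhat harder.

move_arm:
  deltas:
    - [[0,0.5,0,0,0],[-0.3,1,0,0,0],[-0.6,1.5,0,0,0],[-0.9,2,0,0,0],[-1,2.5,0,0,0],[-1,3,0,0,0],[-1,3,0,0,0],[-1,3,0,0,0],[-1,3,0,0,0]]

```text
t: 21.45
tcp_pos: [0.4574, 0.0483, -0.0221]
orientation: [-88.2, 88.9, -177.3]
force: [-22.1, -0.7, 16.1]
finger_gap: 0.0006
```

```bash
python3 - <<'E'
from h import *
chk('17')
s=load('wrist17'); P=cloud(s)
for v in (95,110,130,150,185):
    g=s['color'][v].astype(int); z=P[v,:,2]; i=np.where((z>.027)&(z<.034)&(g.min(1)>70)&(P[v,:,0]<.6))[0]
    r=ray(s,[[i.min()-.5,v],[i.max()+.5,v]],.03); print(v,r[:,:2].round(4).tolist())
# low rows (packer side)
for v in (345,352,358):
    g=s['color'][v].astype(int); z=P[v,:,2]; i=np.where((z>.026)&(z<.034)&(g.min(1)>60)&(P[v,:,0]<.6)&(P[v,:,0]>.5))[0]
    if len(i): print(v,i.max(),ray(s,[[i.max()+.5,v]],.03)[0,:2].round(4))
s=load('scene17')
cv2.imwrite('pics/sc17.png',cv2.resize(s['color'][185:260,225:345],(800,500),interpolation=2))
E
```

```text
wrist17 Y [546. 144.] 2718 (array([582.7, 107.4]), array([15.7, 50.2]), 9.87)
wrist17 Y [530. 334.] 65 (array([595. ,   5.5]), array([4.3, 6.3]), 11.53)
wrist17 W [414. 173.] 46684 (array([520.2,  82. ]), array([120.1, 114.2]), 0.56)
wrist17 W [262. 237.] 153 (array([450.9,  56.2]), array([10.1,  1.1]), 0.19)
wrist17 W [441. 354.] 4765 (array([552.3, -12.1]), array([59.2, 33.2]), 1.42)
scene17 B [255. 218.] 68 (array([590.3, -10.3]), array([11.5, 35.6]), 2.88)
scene17 W [288. 216.] 2084 (array([528.1,  51.1]), array([111.1, 180.3]), 0.99)
tcp [457.4  48.3 -22.1] yaw 0.83 F [-22.4  -1.4  16.6] gap 0.5 t 21.6 tilt [-1.930e-02 -9.000e-04 -9.998e-01]
delta [-38.1 -17.4  -0.3] turn 0.0005
95 [[0.4689, 0.1271], [0.5788, 0.1284]]
110 [[0.4691, 0.1203], [0.5787, 0.1217]]
130 [[0.4694, 0.1109], [0.5791, 0.1125]]
150 [[0.4697, 0.1014], [0.5789, 0.103]]
185 [[0.4697, 0.084], [0.5792, 0.0858]]
345 492 [ 0.5805 -0.0052]
352 491 [ 0.5807 -0.0097]
358 490 [ 0.5807 -0.0136]
```

View pics/sc17.png

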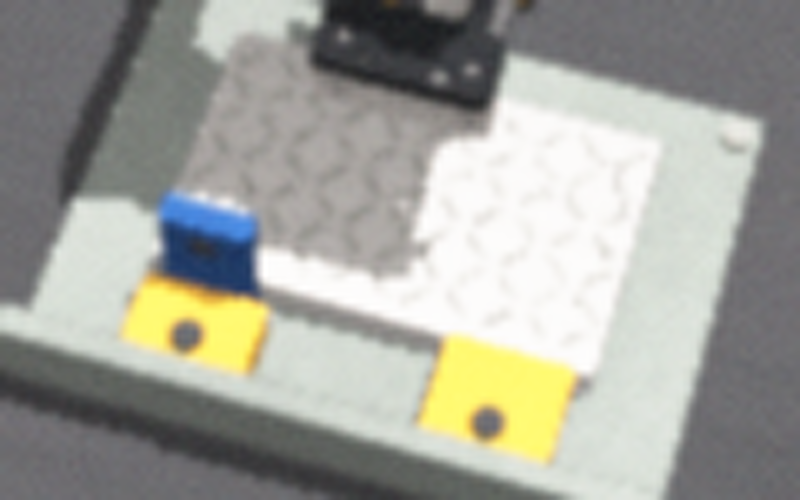

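View pics/scene17.png

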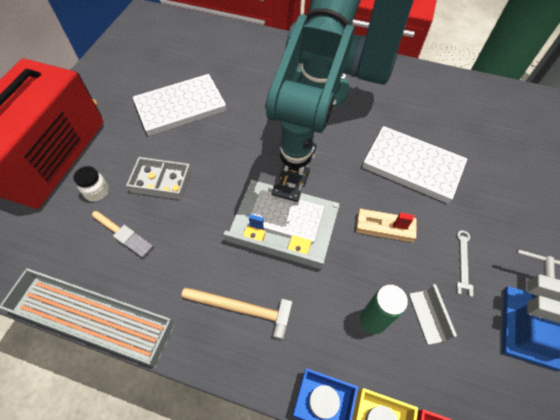

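The far edge line runs from (0.1285, 0.5788) to (-0.0136, 0.5807), which is 0.77° and matches the fixture yaw of about 0.8°. The panel is flush on both sides with a steady 22 N push. Red packer and bystanders haven't moved, so I'm handing in while still pressing.

```bash
python3 - <<'E'
from h import *
job.close_job(); print(get_obs()['force'].round(1), get_obs()['t'])
E
```

```text
the job is handed in; nothing more can be done
the job is handed in; nothing more can be done
```

The job is handed in at about 21.6 s. The blue packer stands between the panel and the short stop, and the arm is still pressing the panel with about 22 N.

**What I did:** I took the blue packer from the rack and lowered it upright into the roughly 18 mm gap at the short stop. It touched the bed at about 6 N and I let go of it there. I then pushed the panel's near edge at its middle with closed fingers until it stopped.

**Last checks:**
- **Flush:** the panel's far edge lines up with the long stop's front. On the packer side it sits about where the packer's front face should be, within 1 mm. Its angle is 0.77°, against about 0.8° for the fixture.
- **Packer:** it is upright and tight between panel and stop. It was within about 1 mm of centre on the stop when I released it.
- **Panel centring:** it was about 2 mm off the fixture's centreline before the push, and I saw no sideways shift since.
- **Everything else:** the red packer and the other items look unmoved.

**What disagreed:**
- **Fingertip offset:** in every picture the visible fingertips end about 36–38 mm behind the reported TCP. The packer was therefore gripped near its top, and my first push passed above the panel without touching it. I found this in the depth data and repeated the push lower.
- **Vertical force:** at the end there is also about 16 N of vertical force. Raising the commanded pose by 1 mm did not reduce it.

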